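# Fit the lens of the bench magnifier

## Task

Put the lens that lies on the cork-topped block into the open cell of the bench magnifier, flat on its seat, then fit the winged retaining ring over it and screw it clockwise just until it is snug and holds the lens firmly by itself. Glass chips: never drop, push or screw it down hard. Let go at the end, and leave the jar, the cup and the hammer where they are.

Things in the scene. Friction and masses are not known exactly. Their poses are not given: they have to be found in the camera images.
- cell: The magnifier's lens cell, facing up: aluminium cup 72 mm across on a dark round foot 104 mm across, with a small dark knuckle (to 65 mm) on its own -x side; fixed, yaw differs. Origin: centre of the underside, z up; rim top at z 39 mm. Inside: at the top a lip with 49 mm opening and three notches; under it a channel 59 mm across down to z 23 mm; below, the 48 mm bore for the lens.
- cell_mouth (a point): Centre of the cell's mouth, level with the rim's top, 39 mm above the cell's origin; axes as the cell's. The lens has to be let go here: fingers around its upper edge stay above the rim, its underside some 4 mm below this point, and it slides down some 21 mm, guided by the bore, which does no harm; let go more than 11 mm above the rim it would be dropped.
- cell_notch (a point): Middle of one notch of the lip (rim height, 27 mm from the axis, on the cell's +x side). The three notches, 120 degrees apart, each 40 degrees wide, let the ring's pins down. The lip between them, 80 degrees long, is the thread: its underside falls clockwise (from above) 5 mm per rad from 33.6 mm above the cell's origin; a post stops the pin 1.15 rad past the notch's edge.
- cell_seat (a point): Centre of the seat in the bore, 14 mm above the cell's origin. The lens first rests on a soft lift ring that yields at 2 to 3 N; 0.3 to 3.3 mm lower, never the same and not measured, is a firm cushion (30 N per mm). Feel it by pushing the ring down with 4 to 8 N; turning, the thread then takes over this push: 0.05 rad more is snug, 0.2 rad more (about 9 N per 0.1 rad) crushes; good hold 8 to 18 N.
- block: Round wooden block with a cork top, 32 mm across and 22 mm high, fixed; the lens lies centred on it. Origin: centre of the underside.
- lens: Thick round glass lens, a plain disc 45 mm in diameter and 14 mm thick, about 55 g; it overhangs the block by 6.5 mm all round. Origin: centre of its underside, z along its axis. Lying in the cell its origin is 14 mm and its top 28 mm above the cell's origin; clamped by the ring, 0.3 to 4.5 mm lower.
- ring: Brass retaining ring standing on the bench, free: 45 mm outer, 33 mm inner diameter, 7 mm high, about 80 g, with two tall wings and three side pins. Origin: centre of its underside, z up. Lowered with its pins in the notches it rests on the lens, underside 28 mm above the cell's origin; it screws down clockwise seen from above, 5 mm per rad, and stays by friction when let go.
- ring_wings (a point): Midway between the tops of the ring's two upright flat wings, on its axis, 40 mm above its underside; axes as the ring's. The wings stand at its own +x and -x, each 5 mm thick and 16 mm wide along y; their flat outer faces are 43 mm apart: grip across these, fingertips at least 17 mm above the ring's underside so that they clear the cell's rim.
- ring_pin (a point): Tip of one of the ring's three round steel pins, 4 mm thick: 28 mm from the axis, its centre 3 mm above the ring's underside, on the ring's own +y side (90 degrees from its +x); the others are at 210 and 330 degrees. Each pin must be within 12 degrees of the middle of a notch to go down.
- jar: Amber glass jar with a steel cap, 56 mm across, 60 mm high; bystander. Origin: centre of its underside.
- cup: Small steel cup, 66 mm across, 55 mm high; bystander. Origin: centre of its underside.
- hammer: Hammer lying across the far side of the bench, 240 mm long; bystander. Origin: about the middle, on the bench.
Not all that is in view belongs to the job. What is shaped like the lens but orange or yellow is not meant. Several things look just like the ring: the one meant starts nearest to the robot's base.

How it is judged:
On the way, in this order (a step that is already met when the one before it is completed fails the run):
1. the lens lies flat on the seat in the cell, let go (horizontal distance between lens and cell below 0.003 m and z of lens in the frame of cell below 0.017 m and angle between lens's own z axis and vertical below 0.06 rad and contact force between the fingers and lens below 0.1 N), for 0.2 s.
2. the ring is in the cell and screwed down so that, let go, it presses on the lens by itself (horizontal distance between ring and cell below 0.003 m and z of ring in the frame of cell below 0.031 m and angle between ring's own z axis and vertical below 0.06 rad and contact force between ring and lens above 5 N and contact force between the fingers and ring below 0.1 N), for 0.2 s.
At the end, for the whole second after the job is handed in: The lens lies flat (within 0.06 rad) on the seat, within 3 mm of the cell's axis; the ring lies level in the cell within 3 mm of its axis, its underside less than 31 mm above the cell's origin, and, let go, presses on the lens with more than 5 N by itself; both at rest (horizontal distance between each of lens, ring and cell below 0.003 m and z of lens in the frame of cell below 0.017 m and angle between each of lens, ring's own z axis and vertical below 0.06 rad and z of ring in the frame of cell below 0.031 m and contact force between ring and lens above 5 N and linear speed of each of ring, lens below 0.02 m/s); the robot touches nothing.
It fails at once if the lens is let go over the cell with its underside more than 11 mm above the rim (a drop) (horizontal distance between lens and cell below 0.03 m and z of lens in the frame of cell above 0.05 m and contact force between the fingers and lens below 0.1 N).
It fails at once if the lens is pressed or dropped onto the cell with more than 25 N (contact force between lens and cell above 25 N).
It fails at once if the ring presses on the lens with more than 25 N (contact force between ring and lens above 25 N).
It fails at once if the jar, the cup or the hammer is moved by more than 20 mm (distance of any of jar, cup, hammer from where it was at the start of the episode above 0.02 m).
It also fails if it takes over 72 s, if anything falls off the work surface, if the arm or the gripper's body presses on something with over 40 N, if the wrist force passes 120 N, or if a joint passes its speed limit or range.

## Robot

A 7-joint arm with a two-finger parallel gripper is mounted at the origin on the work surface. World frame = base frame: x ahead of the robot, y to its left, z up, the work surface at z = 0. Lengths are in m, angles in rad, forces in N, time in s.
With the tool pointing down it reaches from about 0.425 to 0.825 m from the base axis. Payload 3.6 kg.
Tool frame: the origin (TCP) lies midway between the tips of the shut fingers; the grasp point (between the pads) lies 19 mm behind it (r.hold_point_z is the distance from the TCP to the grasp point, in m); z points along the fingers, y is the direction in which the jaws open and shut (so a half turn about z gives the same grasp; the last joint's range is limited). The gripper opens to 93 mm and grips with 3 to 60 N. Pads are 15 mm wide; open, the fingers measure 128 mm over their backs; the gripper's body (75 mm by 188 mm) begins 65 mm behind the grasp point.
Start: joints at [1.312, 0.615, -0.013, 1.423, 0.008, 1.103, -0.04], TCP at [0.15, -0.632, 0.219] pointing down, gripper open.
Joint ranges: [-3.12, 3.12], [-0.3, 2.06], [-1.34, 1.32], [0.26, 2.42], [-1.36, 4.5], [0.01, 1.98], [-2.84, 2.84]. Speed limits (rad/s): [2.79, 2.79, 3.14, 3.14, 3.14, 3.14, 3.14].

## Interface

Orientations are given as a unit quaternion [w, x, y, z].
In Python, from bench import r gives the robot as it stands. Calls block until the motion is done:
- r.move_pose(position, orientation): joint-space move of the TCP to a pose.
- r.servo_line(position, frame=None, speed=0.15): straight line of the TCP; frame=None keeps the orientation; speed is the mean speed in m/s.
- r.move_joints(angles): joint-space move.
- r.open_gripper() and r.close_gripper(force=None): open the fingers fully, or close them until they stop; force is the grip in N (None keeps the last).
- r.sleep(seconds).
- r.ik(position, orientation): joint angles nearest the present ones, or None.
- r.grab_frame(name): name is "side" or "top" or "wrist"; returns (picture, depth): 384x512x3 uint8, blue, green, red; 384x512 float32, m along the optical axis (not along the pixel's ray), 0 where there is no reading.
- r.get_calibration(name): a dict with "intrinsics" (3x3 intrinsics, pixels), "distortion" ([k1, k2, p1, p2, k3] as OpenCV has them; the pictures are not rectified), "R" (3x3) and "t" (3): a world point X has camera coordinates R X + t; the wrist camera has in their place "tool_from_camera" (4x4, takes a point from camera to tool coordinates, whose origin is the TCP and whose axes are the flange's). Camera axes: x right, y down, z forward; pixel columns grow to the right and rows downward; lengths in m; the calibration is good to about 2 mm. A picture is of the moment at which its call begins: read the wrist's pose just before it. get_calibration takes no time and is no camera call.
A pose or a line that the arm cannot do raises r.Unreachable and nothing moves.
- r.hand_in(): hands the job in, once; it reports no verdict.
Readings, each from a call of its own:
- r.current_time(): time.
- r.current_joints(): joint angles.
- r.current_joint_velocities(): joint speeds.
- r.current_joint_efforts(): joint torques, N m.
- r.current_ee_pos(): TCP position.
- r.current_tcp_rot(): TCP orientation.
- r.current_ft_force(): force on the tool from outside, world axes, zero at the start.
- r.current_ft_torque(): the same for the moment, N m.
- r.current_grip_width(): opening from 0.0 (shut) to 1.0 (fully open).
Only numpy, scipy, OpenCV 4.12 (cv2) and the standard library are available. Lean on these libraries where they do the work, as an engineer would, in place of code of your own. Each camera call takes 0.05 s, during which the arm holds its last target. There are 200 camera calls.

## Working session

There is one attempt and no reset: what is moved stays moved. The work goes in short steps, each a Python script; the robot and the scene stay as the last script left them, time stands still between calls to the robot, and variables do not carry over. Pictures are saved under pics/ and viewed, about 8 in all and at most 12, crops included, and the job is handed in when it is done.

```bash
ls; mkdir -p pics
python3 - <<'E'
from bench import r
import cv2,numpy as np
for n in("top","side"):
    p,d=r.grab_frame(n); cv2.imwrite(f"pics/{n}0.png",p); np.save(f"{n}0.npy",d)
    c=r.get_calibration(n); print(n,c)
print(r.get_calibration("wrist"),r.current_time(),r.current_tcp_rot(),r.hold_point_z)
E
```

```text
pics
top {'intrinsics': array([[383.11274109,   0.        , 256.35643288],
       [  0.        , 383.11274109, 188.13341926],
       [  0.        ,   0.        ,   1.        ]]), 'distortion': array([-0.01426348,  0.        ,  0.        ,  0.        ,  0.        ]), 'R': array([[-0.01796425, -0.99982795,  0.00462124],
       [-0.99578897,  0.01747573, -0.08999405],
       [ 0.08989781, -0.00621846, -0.99593158]]), 't': array([-0.00285259,  0.63755728,  0.86794949])}
side {'intrinsics': array([[481.41993985,   0.        , 258.34072125],
       [  0.        , 481.41993985, 187.7274975 ],
       [  0.        ,   0.        ,   1.        ]]), 'distortion': array([-0.12303939,  0.        ,  0.        ,  0.        ,  0.        ]), 'R': array([[ 0.97259137, -0.23200468,  0.01548713],
       [-0.13646784, -0.62347892, -0.76983801],
       [ 0.18826192,  0.74662431, -0.6380514 ]]), 't': array([-0.59050772,  0.12829458,  0.96184786])}
{'intrinsics': array([[313.81177292,   0.        , 257.25129525],
       [  0.        , 313.81177292, 189.95305642],
       [  0.        ,   0.        ,   1.        ]]), 'distortion': array([-0.07597459,  0.        ,  0.        ,  0.        ,  0.        ]), 'tool_from_camera': array([[-4.08383181e-04, -9.66898689e-01, -2.55160260e-01,
         7.09096644e-02],
       [ 9.99999538e-01, -1.72709230e-04, -9.46035502e-04,
         1.25243741e-03],
       [ 8.70651955e-04, -2.55160528e-01,  9.66898313e-01,
        -1.66000802e-01],
       [ 0.00000000e+00,  0.00000000e+00,  0.00000000e+00,
         1.00000000e+00]])} 0.1 [-1.11453146e-03  9.93227334e-01  1.16181740e-01 -1.55523028e-04] 0.0188
```

View pics/top0.png

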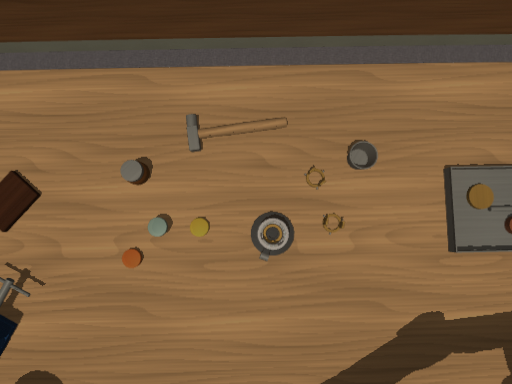

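```bash
cat > h.py <<'E'
import cv2,numpy as np
from bench import r
def pix2w(n,uv,z=None,d=None,T=None):
    "pixel -> world, on plane z or at depth d; T=(R_wc,t_wc) for wrist"
    c=r.get_calibration(n);K=c["intrinsics"]
    p=cv2.undistortPoints(np.array(uv,float).reshape(-1,1,2),K,c["distortion"]).reshape(-1,2)
    ray=np.c_[p,np.ones(len(p))]
    if T is None: R=c["R"].T;o=-R@c["t"]
    else: R,o=T
    w=ray@R.T
    s=(z-o[2])/w[:,2] if z is not None else np.array(d).reshape(-1)
    return o+w*s[:,None]
E
python3 - <<'E'
from h import *
d=np.load("top0.npy");p=cv2.imread("pics/top0.png")
for nm,uv,z in [("lens",(158,226.5),.036),("yel",(199,227),.03),("orange",(132,258),.03),("cell",(272.5,233),.039),("ringA",(315,178),.007),("ringB",(332.5,222.5),.007),("jar",(133,171),.06),("cup",(362,155),.055),("ham",(240,130),.02)]:
    print(nm,pix2w("top",uv,z).round(4), pix2w("top",uv,d=d[int(uv[1]),int(uv[0])]).round(4))
a=cv2.resize(p[150:280,100:400],None,fx=2.66,fy=2.66,interpolation=cv2.INTER_CUBIC)
cv2.imwrite("pics/c0.png",a)
E
```

```text
lens [[0.5521 0.2137 0.036 ]] [[0.5521 0.213  0.0387]]
yel [[0.5493 0.1203 0.03  ]] [[0.5491 0.1226 0.0139]]
orange [[0.481  0.2748 0.03  ]] [[0.4798 0.279  0.0166]]
cell [[ 0.5327 -0.0492  0.039 ]] [[ 0.5318 -0.0507  0.0064]]
ringA [[ 0.6614 -0.1558  0.007 ]] [[ 0.662  -0.1567  0.0016]]
ringB [[ 0.554  -0.1942  0.007 ]] [[ 0.554  -0.196  -0.0019]]
jar [[0.6785 0.265  0.06  ]] [[0.6788 0.2656 0.0582]]
cup [[ 0.7071 -0.2578  0.055 ]] [[ 0.7159 -0.2724  0.0042]]
ham [[0.7788 0.0225 0.02  ]] [[0.7772 0.0222 0.0265]]
```

View pics/c0.png

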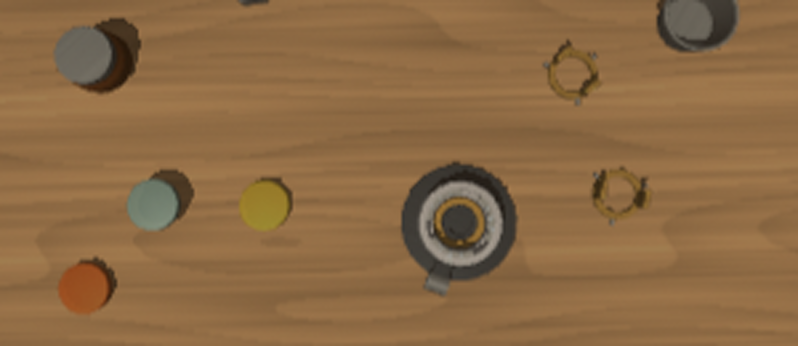

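View pics/side0.png

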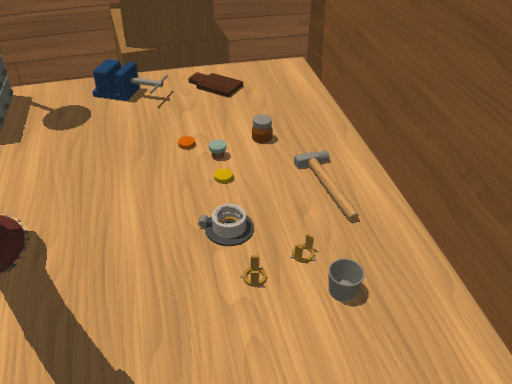

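```bash
cat >> h.py <<'E'
from scipy.spatial.transform import Rotation as Rt
def q(yaw): return [0,np.cos(yaw/2),np.sin(yaw/2),0]
def wristT():
    w,x,y,z=r.current_tcp_rot();Rw=Rt.from_quat([x,y,z,w]).as_matrix();p=np.array(r.current_ee_pos())
    M=np.array(r.get_calibration("wrist")["tool_from_camera"])
    return Rw@M[:3,:3],Rw@M[:3,3]+p
def snap(name):
    T=wristT();p,d=r.grab_frame("wrist")
    cv2.imwrite(f"pics/{name}.png",p);np.savez(f"{name}.npz",R=T[0],o=T[1],d=d)
    return p,d,T
def proj(X,T):
    c=r.get_calibration("wrist");Xc=(np.array(X,float).reshape(-1,3)-T[1])@T[0]
    return cv2.projectPoints(Xc,np.zeros(3),np.zeros(3),c["intrinsics"],c["distortion"])[0].reshape(-1,2)
E
python3 - <<'E'
from h import *
for nm,x,y in [("ring",.554,-.194),("cell",.532,-.049),("lens",.552,.213)]:
    for yaw in np.radians([-90,-45,0,45,90,135,180]):
        j=r.ik([x,y,.14],q(yaw));print(nm,round(np.degrees(yaw)),None if j is None else np.round(j,2))
E
```

```text
ring -90 [ 0.05  0.63  0.41  1.72 -0.31  0.86 -2.55]
ring -45 [ 0.18  0.61  0.19  1.71 -0.15  0.84 -1.92]
ring 0 [ 0.33  0.6  -0.04  1.71  0.03  0.83 -1.3 ]
ring 45 [ 0.44  0.61 -0.23  1.7   0.17  0.85 -0.65]
ring 90 [ 0.55  0.63 -0.41  1.7   0.31  0.88  0.01]
ring 135 [ 0.66  0.67 -0.59  1.7   0.45  0.92  0.68]
ring 180 [ 0.74  0.71 -0.74  1.69  0.56  0.97  1.36]
cell -90 [-0.18  0.55  0.34  1.86 -0.26  0.77 -2.83]
cell -45 [-0.01  0.53  0.09  1.86 -0.07  0.75 -2.24]
cell 0 [ 0.11  0.53 -0.09  1.85  0.06  0.76 -1.58]
cell 45 [ 0.22  0.54 -0.26  1.85  0.19  0.77 -0.92]
cell 90 [ 0.34  0.57 -0.44  1.85  0.32  0.8  -0.27]
cell 135 [ 0.45  0.6  -0.62  1.84  0.45  0.84  0.39]
cell 180 [ 0.54  0.64 -0.78  1.84  0.57  0.9   1.06]
lens -90 [ 0.21  0.88 -1.15  1.67  0.86  1.18  1.97]
lens -45 [-0.35  0.61 -0.08  1.69  0.06  0.84 -2.82]
lens 0 [-0.23  0.62 -0.28  1.69  0.21  0.86 -2.17]
lens 45 [-0.1   0.65 -0.5   1.68  0.38  0.9  -1.54]
lens 90 [ 0.05  0.72 -0.77  1.68  0.58  0.98 -0.93]
lens 135 [ 0.13  0.78 -0.94  1.68  0.71  1.06 -0.26]
lens 180 [ 0.16  0.82 -1.03  1.68  0.78  1.11  0.47]
```

Run:
```python
from h import *
ims=[]
for nm,x,y in [("ring",.554,-.194),("cell",.532,-.049),("lens",.552,.213)]:
    r.move_pose([x,y,.14],q(np.pi/4)); p,d,T=snap(nm+"1"); print(nm,r.current_time(),r.current_ee_pos())
    ims.append(p[60:330,130:390])
cv2.imwrite("pics/v1.png",np.hstack(ims))
```

```text
ring 2.3083 [ 0.5536008  -0.19575115  0.14008804]
cell 3.0 [ 0.53235125 -0.0511339   0.14008163]
lens 4.075 [0.55298491 0.20933691 0.13978432]
```

View pics/v1.png

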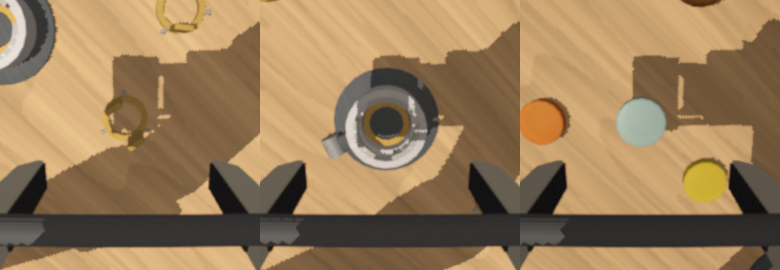

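```bash
cat >> h.py <<'E'
from scipy.optimize import minimize
A=np.linspace(0,2*np.pi,90)
def circ(x,y,z,R): return np.c_[x+R*np.cos(A),y+R*np.sin(A),0*A+z]
def load(n):
    f=np.load(n+".npz");return cv2.imread(f"pics/{n}.png"),f["d"],(f["R"],f["o"])
def fitcyl(mask,T,x0,z0,z1,R,S=8):
    M=cv2.resize(mask.astype(np.float32),None,fx=1,fy=1)
    def c(v):
        P=proj(np.r_[circ(v[0],v[1],z0,R),circ(v[0],v[1],z1,R)],T)
        h=cv2.convexHull(np.round((P)*256).astype(np.int32))
        im=np.zeros(mask.shape,np.uint8);cv2.fillConvexPoly(im,h,255,cv2.LINE_AA,8)
        return np.abs(im/255.-M).sum()
    s=minimize(c,x0,method="Nelder-Mead",options=dict(initial_simplex=np.array(x0)+np.array([[0,0],[.008,0],[0,.008]]),xatol=1e-5))
    return s.x,s.fun,mask.sum()
def lensmask(p):
    hsv=cv2.cvtColor(p,cv2.COLOR_BGR2HSV);m=cv2.inRange(hsv,(70,25,60),(105,255,255))
    n,l,s,c=cv2.connectedComponentsWithStats(m);k=1+np.argmax(s[1:,4]);return l==k
E
python3 - <<'E'
from h import *
p,d,T=load("lens1");m=lensmask(p);print(fitcyl(m,T,[.552,.213],.022,.036,.0225))
uv=np.argwhere(m)[:, ::-1];dd=d[m];ok=dd>0
w=pix2w("wrist",uv[ok],d=dd[ok],T=T);print("depth",np.median(w,0),np.percentile(w[:,2],[5,95]))
a=load("cell1")[0];b=load("ring1")[0]
def up(i,x,y,h=50,f=6.5):
    return cv2.resize(i[y-h:y+h,x-h:x+h],None,fx=4,fy=4,interpolation=cv2.INTER_CUBIC)
# overlay of cell model circles
pc,dc,Tc=load("cell1")
cv2.imwrite("pics/v2.png",np.hstack([up(pc,256,180),up(b,256,180)]))
E
```

```text
Traceback (most recent call last):
  File "h.py", line 42, in lensmask
    n,l,s,c=cv2.connectedComponentsWithStats(m);k=1+np.argmax(s[1:,4]);return l==k
                                                    ~~~~~~~~~^^^^^^^^^
ValueError: attempt to get argmax of an empty sequence
```

```bash
python3 - <<'E'
import re
s=open('h.py').read()
s=s.replace("m=cv2.inRange(hsv,(70,25,60),(105,255,255))","m=cv2.inRange(hsv,(38,8,60),(110,255,255));m[215:]=0;m=cv2.morphologyEx(m,cv2.MORPH_OPEN,np.ones((3,3)))")
open('h.py','w').write(s)
E
python3 - <<'E'
from h import *
p,d,T=load("lens1");print(cv2.cvtColor(p,cv2.COLOR_BGR2HSV)[180,251]);m=lensmask(p);print(fitcyl(m,T,[.552,.213],.022,.036,.0225))
uv=np.argwhere(m)[:, ::-1];dd=d[m];ok=dd>0
w=pix2w("wrist",uv[ok],d=dd[ok],T=T);print("depth",np.median(w,0),np.percentile(w[:,2],[5,95]))
b=load("ring1")[0];pc=load("cell1")[0]
def up(i,x,y,h=50):
    return cv2.resize(i[y-h:y+h,x-h:x+h],None,fx=4,fy=4,interpolation=cv2.INTER_CUBIC)
cv2.imwrite("pics/v2.png",np.hstack([up(pc,256,180),up(b,256,180)]))
E
```

```text
[ 60  21 180]
(array([0.55243614, 0.2159369 ]), np.float64(310.121568627451), np.int64(1860))
depth [0.55446815 0.21767073 0.03571112] [0.03445654 0.03686113]
```

View pics/v2.png

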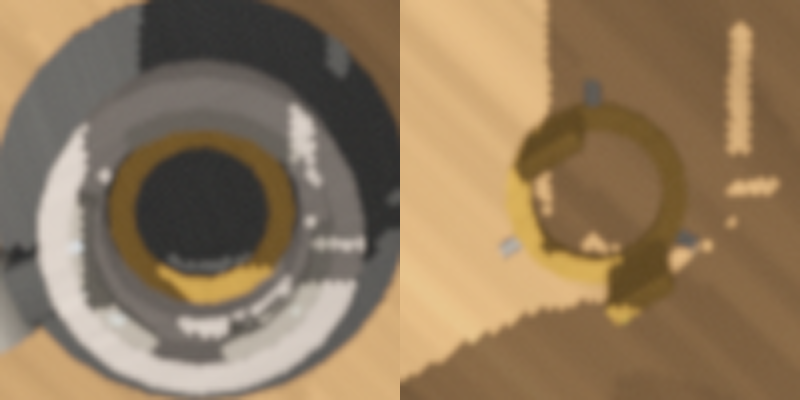

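Run:
```python
from h import *
# ring
p,d,T=load("ring1")
w=pix2w("wrist",[(233.5,191.2),(254.2,153.2),(277.8,190)],z=.003,T=T);c=w.mean(0)
v=w-c;print("ring",c,np.hypot(v[:,0],v[:,1]),np.degrees(np.arctan2(v[:,1],v[:,0])))
# lens
p,d,T=load("lens1")
def wz(d,T):
    vv,uu=np.mgrid[:384,:512];return pix2w("wrist",np.c_[uu.ravel(),vv.ravel()],d=np.where(d>0,d,1).ravel(),T=T).reshape(384,512,3)
W=wz(d,T);m=(W[...,2]>.018)&(W[...,2]<.06)&(np.hypot(W[...,0]-.553,W[...,1]-.215)<.04)
print("lens depth",fitcyl(m,T,[.553,.215],.030,.036,.0225),np.median(W[m],0))
m2=lensmask(p);print("lens col top",fitcyl(m2,T,[.553,.215],.036,.036,.0225))
# cell
p,d,T=load("cell1");hsv=cv2.cvtColor(p,cv2.COLOR_BGR2HSV)
m=(hsv[...,1]<75);m[215:]=0;W=wz(d,T);X0=np.array([.5325,-.05])
m&=np.hypot(W[...,0]-X0[0],W[...,1]-X0[1])<.075
m=cv2.morphologyEx(m.astype(np.uint8),cv2.MORPH_CLOSE,np.ones((25,25)))
mo=cv2.morphologyEx(m,cv2.MORPH_OPEN,cv2.getStructuringElement(cv2.MORPH_ELLIPSE,(31,31)))
rr=(W[...,2]>.034)&(W[...,2]<.048)&(np.hypot(W[...,0]-X0[0],W[...,1]-X0[1])<.05)
print("rim z",np.median(W[rr],0))
print("cell foot",fitcyl(mo,T,X0,0,.008,.052))
r2=cv2.morphologyEx(rr.astype(np.uint8),cv2.MORPH_CLOSE,np.ones((61,61)))
print("cell rim",fitcyl(r2,T,X0,.039,.039,.036))
k=(m>0)&(mo==0);n,l,s,cc=cv2.connectedComponentsWithStats(k.astype(np.uint8));i=1+np.argmax(s[1:,4])
K=np.median(W[l==i],0);print("knuckle",s[i],cc[i],K)
for f in [X0]:
    print(np.degrees(np.arctan2(*(f-K[:2])[::-1])))
o=p.copy();cv2.imwrite("pics/dbg.png",np.hstack([p[100:230,150:350],np.repeat(m[100:230,150:350,None]*120+rr[100:230,150:350,None]*100,3,2).astype(np.uint8)]))
```

```text
ring [ 0.55437687 -0.19374645  0.003     ] [0.02535857 0.02503891 0.02553061] [165.99952418  46.8688566  -72.94727346]
lens depth (array([0.55394773, 0.21735405]), np.float64(137.62745098039215), np.int64(1988)) [0.55474207 0.21780769 0.03565181]
lens col top (array([0.55363109, 0.21711578]), np.float64(218.9921568627451), np.int64(1860))
rim z [ 0.53356372 -0.04787791  0.03862401]
cell foot (array([ 0.53076758, -0.0490639 ]), np.float64(1354.8980392156864), np.uint64(7639))
cell rim (array([ 0.53241963, -0.04969605]), np.float64(226.96862745098036), np.uint64(5012))
knuckle [192 195  26  20 213] [200.56807512 206.11737089] [ 0.48006608 -0.02657434  0.02202742]
-24.073440695719867
```

```bash
cat >> h.py <<'E'
def wz(d,T):
    vv,uu=np.mgrid[:384,:512];return pix2w("wrist",np.c_[uu.ravel(),vv.ravel()],d=np.where(d>0,d,1).ravel(),T=T).reshape(384,512,3)
def fitlens(n,z0=.030,z1=.036,x0=(.553,.216)):
    p,d,T=load(n);W=wz(d,T);m=(W[...,2]>z0-.012)&(W[...,2]<z1+.02)&(np.hypot(W[...,0]-x0[0],W[...,1]-x0[1])<.04)
    hsv=cv2.cvtColor(p,cv2.COLOR_BGR2HSV);c=(hsv[...,0]>38)&(hsv[...,0]<110)&(hsv[...,1]>10)
    return fitcyl(m,T,x0,z0,z1,.0225),fitcyl(m&c,T,x0,z1,z1,.0225)
E
python3 - <<'E'
from h import *
r.move_pose([.5538,.2165,.12],q(np.pi/4));r.sleep(.3);print(r.current_ee_pos(),r.current_joint_velocities())
snap("lens2");print(fitlens("lens2"))
r.move_pose([.5538,.2165,.12],q(np.pi*.75));r.sleep(.3);print(r.current_ee_pos(),r.current_time())
snap("lens3");print(fitlens("lens3"))
E
```

```text
[0.55419601 0.21635083 0.12071606] [-0.00500927  0.00107669  0.00038438  0.002073    0.0009757   0.00092526
 -0.00214869]
((array([0.55435962, 0.21742217]), np.float64(143.9764705882353), np.int64(2251)), (array([0.55405067, 0.21730923]), np.float64(226.9254901960784), np.int64(2104)))
[0.55375606 0.21660591 0.11999938] 6.125
((array([0.55266775, 0.21764762]), np.float64(146.0156862745098), np.int64(2271)), (array([0.55285168, 0.21727009]), np.float64(264.4901960784314), np.int64(2088)))
```

```bash
cat >> h.py <<'E'
def fitcell(n,X0):
    p,d,T=load(n);W=wz(d,T);rr=(W[...,2]>.034)&(W[...,2]<.048)&(np.hypot(W[...,0]-X0[0],W[...,1]-X0[1])<.05)
    r2=cv2.morphologyEx(rr.astype(np.uint8),cv2.MORPH_CLOSE,np.ones((61,61)))
    return fitcyl(r2,T,X0,.036,.039,.036)
def overlay(n,c,yaw,out,f=4,h=50):
    p,d,T=load(n);o=cv2.resize(p,None,fx=f,fy=f,interpolation=cv2.INTER_CUBIC)
    def pl(X,col,cl=True): cv2.polylines(o,[np.round((proj(X,T)+.5)*f-.5).astype(int)],cl,col,1)
    x,y=c
    pl(circ(x,y,.039,.036),(0,255,0));pl(circ(x,y,.039,.0245),(255,255,0));pl(circ(x,y,0.0,.052),(0,0,255))
    for k in range(3):
        a=np.radians(yaw+120*k+np.linspace(-20,20,9));pl(np.c_[x+.0285*np.cos(a),y+.0285*np.sin(a),0*a+.039],(255,0,255),False)
    u,v=(proj([x,y,.03],T)[0]*f).astype(int);o=o[max(v-240,0):v+240,max(u-240,0):u+240];cv2.imwrite(f"pics/{out}.png",o);return o
E
python3 - <<'E'
from h import *
X0=np.array([.532,-.05]);res=[]
for a in (45,135):
    r.move_pose([*X0,.12],q(np.radians(a)));r.sleep(.4);snap(f"cell{a}");x,e,n=fitcell(f"cell{a}",X0);res.append(x);print(a,x,e,n,r.current_ee_pos(),r.current_time())
m1,m2=res;b=(m1-m2)/2**.5;c45=2**-.5;L=m1-np.array([[c45,-c45],[c45,c45]])@b;print("bias",b,"L",L)
p=[overlay(f"cell{a}",m,-24,"t") for a,m in ((45,m1),(135,m2))]
h=min(i.shape[0] for i in p);cv2.imwrite("pics/v3.png",cv2.resize(np.hstack([i[:h] for i in p]),None,fx=.83,fy=.83,interpolation=cv2.INTER_AREA))
E
```

```text
45 [ 0.53231302 -0.04976792] 227.78039215686275 5827 [ 0.53207962 -0.04963214  0.11993611] 7.6667
135 [ 0.53229344 -0.04956416] 235.70588235294116 5827 [ 0.53198783 -0.04991366  0.12001959] 9.25
bias [ 1.38473025e-05 -1.44080034e-04] L [ 0.53220135 -0.04967583]
```

View pics/v3.png

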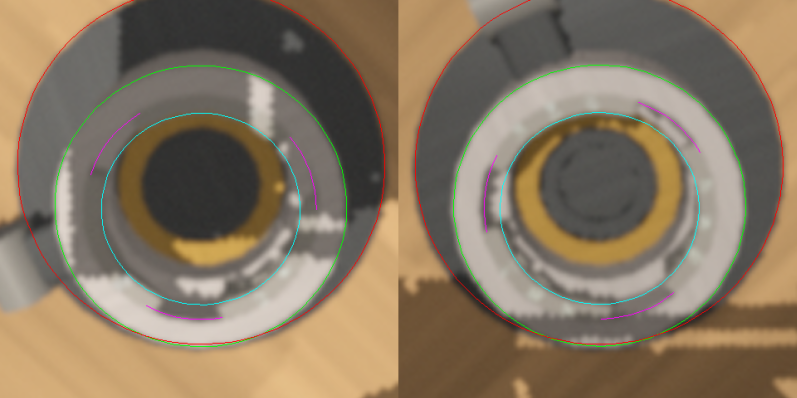

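Run:
```python
from h import *
c=np.array([.5322,-.0497]);tot=0
for n in ("cell45","cell135","cell1"):
    p,d,T=load(n);a=np.radians(np.arange(0,360,1.));Z=np.zeros(360)
    rows=[]
    for R in (.0262,.027,.0278):
        uv=proj(np.c_[c[0]+R*np.cos(a),c[1]+R*np.sin(a),0*a+.039],T).astype(np.float32)
        dm=cv2.remap(d,uv[:,0],uv[:,1],cv2.INTER_NEAREST)
        rows.append(pix2w("wrist",uv,d=dm,T=T)[:,2])
    z=np.median(rows,0);low=(z<.0365);tot=tot+low
    print(n,[f"{i*5}:{z[i*5:i*5+5].mean()*1e3:.0f}" for i in range(72)])
```

```text
cell45 ['0:39', '5:39', '10:38', '15:38', '20:39', '25:38', '30:39', '35:38', '40:39', '45:38', '50:39', '55:39', '60:38', '65:39', '70:38', '75:39', '80:26', '85:23', '90:23', '95:23', '100:23', '105:23', '110:28', '115:39', '120:38', '125:39', '130:39', '135:39', '140:38', '145:39', '150:38', '155:38', '160:39', '165:39', '170:38', '175:38', '180:38', '185:38', '190:39', '195:39', '200:36', '205:34', '210:34', '215:35', '220:34', '225:33', '230:34', '235:37', '240:38', '245:39', '250:39', '255:38', '260:38', '265:39', '270:39', '275:39', '280:38', '285:38', '290:38', '295:38', '300:38', '305:39', '310:38', '315:38', '320:38', '325:25', '330:22', '335:22', '340:22', '345:23', '350:23', '355:36']
cell135 ['0:38', '5:38', '10:38', '15:38', '20:39', '25:39', '30:39', '35:39', '40:39', '45:39', '50:38', '55:38', '60:38', '65:39', '70:39', '75:39', '80:37', '85:23', '90:23', '95:23', '100:23', '105:22', '110:21', '115:35', '120:39', '125:39', '130:39', '135:38', '140:39', '145:39', '150:38', '155:39', '160:39', '165:39', '170:38', '175:38', '180:39', '185:38', '190:38', '195:39', '200:26
[... 317 characters left out ...]
1 ['0:38', '5:39', '10:39', '15:38', '20:39', '25:39', '30:39', '35:38', '40:38', '45:38', '50:38', '55:37', '60:38', '65:39', '70:38', '75:39', '80:29', '85:23', '90:23', '95:23', '100:23', '105:22', '110:27', '115:39', '120:39', '125:38', '130:38', '135:39', '140:38', '145:38', '150:39', '155:38', '160:38', '165:38', '170:39', '175:38', '180:39', '185:39', '190:39', '195:39', '200:36', '205:32', '210:34', '215:33', '220:33', '225:34', '230:33', '235:37', '240:38', '245:39', '250:39', '255:39', '260:38', '265:39', '270:39', '275:39', '280:39', '285:38', '290:38', '295:39', '300:39', '305:38', '310:38', '315:38', '320:38', '325:23', '330:23', '335:23', '340:23', '345:23', '350:23', '355:35']
```

```bash
cat >> h.py <<'E'
def cent(n,c,z,R,tol=.0025):
    "centroid of the flat surface at height z, by depth, equal area per pixel"
    p,d,T=load(n);W=wz(d,T)
    m=(abs(W[...,2]-z)<tol)&(np.hypot(W[...,0]-c[0],W[...,1]-c[1])<R)&(d>0);m[215:]=0
    v,u=np.nonzero(m);P=pix2w("wrist",np.c_[u,v],z=z,T=T);w=d[m]**2
    return (P*w[:,None]).sum(0)[:2]/w.sum(), np.ptp(P,0)[:2], m.sum(), W[m][:,2].mean()
E
python3 - <<'E'
from h import *
for n in("cell45","cell135","cell1"): print(n,cent(n,(.532,-.0497),.039,.045))
for n in("lens1","lens2","lens3"): print(n,cent(n,(.5535,.217),.036,.04))
E
```

```text
cell45 (array([ 0.54101852, -0.04102699]), array([0.06966195, 0.0695785 ]), np.int64(1961), np.float64(0.038674185011834415))
cell135 (array([ 0.52419198, -0.04077636]), array([0.06911761, 0.06955506]), np.int64(2002), np.float64(0.0387256001884151))
cell1 (array([ 0.53722592, -0.04482629]), array([0.07083594, 0.07079145]), np.int64(1941), np.float64(0.03864592107423595))
lens1 (array([0.55399818, 0.21708022]), array([0.04393366, 0.04419768]), np.int64(1909), np.float64(0.03567294161326542))
lens2 (array([0.55481612, 0.21798567]), array([0.04373868, 0.04416553]), np.int64(2023), np.float64(0.03571375185728942))
lens3 (array([0.55218279, 0.21781072]), array([0.04349367, 0.04351126]), np.int64(2106), np.float64(0.03569128861054641))
```

```bash
sed -i 's/(d>0);m\[215:\]=0/(d>0)/' h.py
python3 - <<'E'
from h import *
for n in("cell45","cell135","cell1"): print(n,cent(n,(.532,-.0497),.039,.045))
for n in("lens1","lens2","lens3"): print(n,cent(n,(.5535,.217),.036,.04))
E
```

```text
cell45 (array([ 0.53267948, -0.04950744]), array([0.07142132, 0.07140729]), np.int64(2803), np.float64(0.03865681636187206))
cell135 (array([ 0.53187121, -0.04925791]), array([0.07098523, 0.07137327]), np.int64(2804), np.float64(0.038714571465776705))
cell1 (array([ 0.53232231, -0.04986416]), array([0.07099733, 0.07094056]), np.int64(2388), np.float64(0.03865403029128446))
lens1 (array([0.55399818, 0.21708022]), array([0.04393366, 0.04419768]), np.int64(1909), np.float64(0.03567294161326542))
lens2 (array([0.5540111 , 0.21716886]), array([0.04378218, 0.04416553]), np.int64(2137), np.float64(0.035696470215837744))
lens3 (array([0.5525986 , 0.21740532]), array([0.04349367, 0.04351126]), np.int64(2163), np.float64(0.03567552360230832))
```

```bash
cat >> h.py <<'E'
BIAS=np.array([.0008,-.0002])
def unbias(m,yaw):
    c,s=np.cos(yaw),np.sin(yaw);return np.asarray(m)[:2]-np.array([[c,-s],[s,c]])@BIAS
def st(t=""): print(t,np.round(r.current_ee_pos(),5),"F",np.round(r.current_ft_force(),2),"Tz",round(float(r.current_ft_torque()[2]),3),"w",round(float(r.current_grip_width()),4),"t",r.current_time())
E
python3 - <<'E'
from h import *
Y=np.radians(135);L=[.5532,.2166]
r.move_pose([*L,.08],q(Y));r.servo_line([*L,.0278],speed=.06);r.sleep(.3);st("down")
r.close_gripper(10);r.sleep(.2);st("grip")
r.servo_line([*L,.10],speed=.08);r.sleep(.3);st("up")
snap("hand1");e=np.array(r.current_ee_pos());c,*k=cent("hand1",L,e[2]+.0082,.04,.004);print("in hand offs",unbias(c,Y)-e[:2],c,k)
E
```

```text
down [0.55338 0.21661 0.02807] F [ 0.15 -0.05 -0.03] Tz 0.036 w 1.0014 t 11.6167
grip [0.5532  0.21662 0.02779] F [-0.35  0.5  -0.33] Tz 0.029 w 0.4748 t 12.6333
up [0.55302 0.21659 0.09964] F [-0.25 -0.13 -1.14] Tz -0.063 w 0.4801 t 13.9833
in hand offs [-0.00102688  0.00024751] [0.55164288 0.21753804] [array([0.05401612, 0.05360324]), np.int64(5241), np.float64(0.10758597145039506)]
```

View pics/hand1.png

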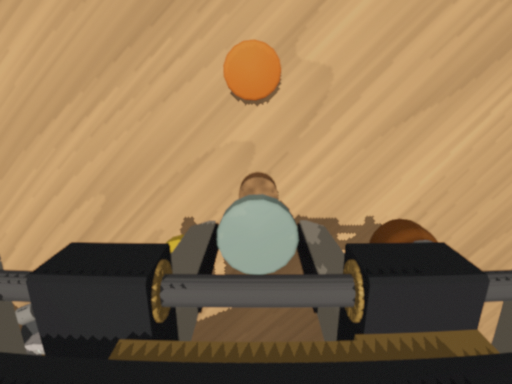

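Run:
```python
from h import *
p,d,T=load("hand1");hsv=cv2.cvtColor(p,cv2.COLOR_BGR2HSV);m=cv2.inRange(hsv,(38,12,90),(110,255,255)).astype(bool);v,u=np.mgrid[:384,:512]
m&=(np.hypot(u-258,v-235)<50)
e=np.array(r.current_ee_pos());x,f,n=fitcyl(m,T,e[:2],e[2]+.0082,e[2]+.0082,.0225);o=x-e[:2];ty=np.radians(135)
print(x,f,n,"tool x,y off",o@[np.cos(ty),np.sin(ty)],o@[np.sin(ty),-np.cos(ty)])
```

```text
[0.55144215 0.21761891] 238.0 5016 tool x,y off 0.0019002506841242228 -0.0004358528699168978
```

```bash
cat >> h.py <<'E'
def rel(n,e):
    p,d,T=load(n);hsv=cv2.cvtColor(p,cv2.COLOR_BGR2HSV);W=wz(d,T)
    m=cv2.inRange(hsv,(38,12,70),(110,255,255)).astype(bool)&(abs(W[...,2]-e[2]-.0082)<.006)&(np.hypot(*(W[...,:2]-e[:2]).transpose(2,0,1))<.035)
    m=cv2.morphologyEx(m.astype(np.uint8),cv2.MORPH_OPEN,np.ones((5,5)))
    x,f,n1=fitcyl(m,T,e[:2],e[2]+.0082,e[2]+.0082,.0225)
    # rim outer edge: points on top, r 30..40
    q_=(abs(W[...,2]-.039)<.0025)&(np.hypot(W[...,0]-.532,W[...,1]+.05)<.045)&(W[...,2]<e[2]-.004)
    from scipy.optimize import least_squares
    v,u=np.nonzero(q_);P=pix2w("wrist",np.c_[u,v],z=.039,T=T)[:,:2]
    c=np.array([.5322,-.0497])
    for _ in range(5):
        a=np.degrees(np.arctan2(*(P-c).T[::-1]))//6;rr=np.hypot(*(P-c).T)
        out=np.array([P[a==k][np.argmax(rr[a==k])] for k in np.unique(a) if rr[a==k].max()>.033])
        c=least_squares(lambda s:np.hypot(*(out-s[:2]).T)-s[2],[*c,.036],loss="soft_l1",f_scale=.0005).x;R=c[2];c=c[:2]
    print("lens",x,f,n1,"rim",c,R,len(out),"diff",x-c)
    return x,c
E
python3 - <<'E'
from h import *
Y=np.radians(135);u=np.array([np.cos(Y),np.sin(Y)]);C=np.array([.5321,-.0499]);t=C-.001*u
r.move_pose([*t,.10],q(Y));r.servo_line([*t,.0505],speed=.06);r.sleep(.5);st("hover")
e=np.array(r.current_ee_pos());p,d,T=snap("hov");x,c=rel("hov",e)
o=cv2.resize(p,None,fx=2,fy=2)
for R,z,cc,col in((.0225,e[2]+.0082,x,(0,0,255)),(.036,.039,c,(0,255,0))):
    cv2.polylines(o,[np.round(proj(circ(*cc,z,R),T)*2).astype(int)],True,col,1)
cv2.imwrite("pics/hovo.png",o[250:650,200:850])
E
```

```text
hover [ 0.53282 -0.05064  0.05055] F [ 0.43  0.22 -1.15] Tz -0.033 w 0.4769 t 16.55
lens [ 0.53161651 -0.04991389] 220.29803921568626 4946 rim [ 0.53186902 -0.04949512] 0.0358055220881644 47 diff [-0.00025252 -0.00041877]
```

View pics/hovo.png

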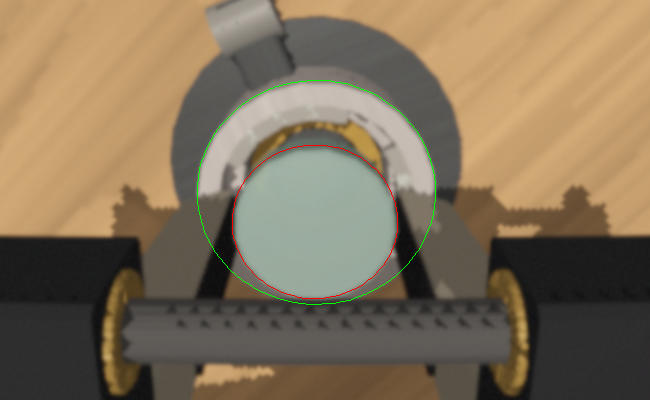

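Run:
```python
from h import *
e=np.array(r.current_ee_pos());t=np.array([.53282+.00025,-.05064+.0004])
for z in (.045,.0415):
    r.servo_line([*t,z],speed=.02);r.sleep(.3);st(z)
    if abs(r.current_ft_force()[2]+1.15)>4: print("contact");break
else:
    r.open_gripper();r.sleep(.4);st("open");r.servo_line([*t,.12],speed=.1);r.sleep(.4);st()
    p,d,T=snap("placed");print(cent("placed",(.532,-.05),.028,.024,.004))
    cv2.imwrite("pics/pl.png",cv2.resize(p[90:290,150:370],None,fx=2,fy=2))
```

```text
0.045 [ 0.53313 -0.05024  0.04508] F [0.33 0.16 0.02] Tz -0.031 w 0.4821 t 17.325
0.0415 [ 0.53309 -0.05021  0.04152] F [ 0.78 -0.22 -0.26] Tz 0.027 w 0.4844 t 17.95
open [ 0.53307 -0.05025  0.04151] F [ 0.63  0.18 -0.22] Tz 0.021 w 0.9981 t 19.275
 [ 0.53296 -0.0502   0.11976] F [ 0.47 -0.09  0.68] Tz 0.033 w 0.9991 t 20.6083
(array([ 0.5321329 , -0.04958446]), array([0.04408719, 0.04489892]), np.int64(2070), np.float64(0.027692262693285473))
```

View pics/pl.png

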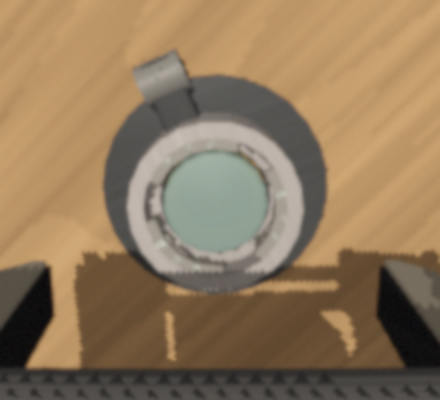

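Run:
```python
from h import *
Y=np.radians(166.7);R=[.5537,-.1942]
r.move_pose([*R,.10],q(Y));r.servo_line([*R,.0185],speed=.07);r.sleep(.3);st("down")
r.close_gripper(30);r.sleep(.2);st("grip")
r.servo_line([R[0],R[1],.09],speed=.08);st("up")
Y=np.radians(98.3);C=[.5321,-.0499]
print(r.ik([*C,.08],q(Y)),r.ik([*C,.045],q(Y-1.5)))
r.move_pose([*C,.10],q(Y));r.servo_line([*C,.062],speed=.06);r.sleep(.5);st("hover")
p,d,T=snap("rhov")
o=cv2.resize(p,None,fx=3,fy=3,interpolation=cv2.INTER_CUBIC);f=3
def pl(X,col,cl=True): cv2.polylines(o,[np.round((proj(X,T)+.5)*f).astype(int)],cl,col,1)
C=unbias(C,Y)-0+2*(np.array(C)-unbias(C,Y)) # predicted where the camera sees it
pl(circ(*C,.039,.036),(0,255,0))
for k in range(3):
    a=np.radians(-21.7+120*k+np.linspace(-20,20,9));pl(np.c_[C[0]+.0285*np.cos(a),C[1]+.0285*np.sin(a),0*a+.039],(255,0,255),False)
e=np.array(r.current_ee_pos());z=e[2]-.0185
b=C-np.array([.5321,-.0499])+e[:2]
pl(circ(*b,z+.007,.0225),(0,0,255))
for k in (90,210,330):
    a=np.radians(8.3+k);pl(np.array([[b[0]+rr*np.cos(a),b[1]+rr*np.sin(a),z+.003] for rr in(.0225,.028)]),(255,255,0),False)
u,v=(proj([*e[:2],z],T)[0]*f).astype(int);cv2.imwrite("pics/rh.png",o[v-220:v+220,u-260:u+260])
```

```text
down [ 0.55379 -0.19426  0.01872] F [0.29 0.41 0.16] Tz 0.028 w 1.0034 t 22.9833
grip [ 0.55375 -0.19407  0.01849] F [ 0.81  0.06 -0.02] Tz 0.035 w 0.4564 t 24.025
up [ 0.55321 -0.1943   0.08946] F [-0.96 -0.2  -0.82] Tz -0.098 w 0.4619 t 25.0667
[ 0.39522226  0.67626203 -0.53337306  1.8974956   0.51240738  0.70636119
 -0.29582121] [ 0.12900585  0.68004092 -0.11713764  1.928772    0.14326959  0.54067302
 -1.44043308]
hover [ 0.53214 -0.04998  0.06209] F [-0.67  0.22 -1.24] Tz 0.022 w 0.4581 t 27.4917
```

View pics/rh.png

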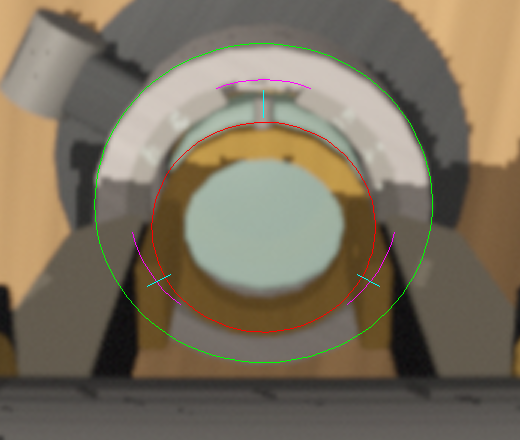

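```bash
cat >> h.py <<'E'
def fz(n=8):
    v=[]
    for _ in range(n): r.sleep(.02);v.append(r.current_ft_force()[2])
    return float(np.mean(v))
E
python3 - <<'E'
from h import *
C=[.5321,-.0499];f0=fz();print("f0",f0)
for z in (.057,.053,.050,.048,.047,.0465,.0461,.0458,.0455,.0452,.0449,.0446,.0443,.0440,.0437,.0434,.0431,.0428):
    r.servo_line([*C,z],speed=.02);f=fz(6)-f0;p=r.current_ee_pos();print(z,np.round(p,5),round(f,2),round(r.current_time(),2))
    if f>3.2: break
E
```

```text
f0 -0.5200762389606787
0.057 [ 0.53211 -0.04987  0.05695] -0.27 28.18
0.053 [ 0.53212 -0.04986  0.05297] 0.26 28.62
0.05 [ 0.53212 -0.04989  0.04997] -0.16 29.02
0.048 [ 0.53209 -0.04991  0.04798] -0.27 29.38
0.047 [ 0.53209 -0.04992  0.04699] -0.63 29.73
0.0465 [ 0.53208 -0.04991  0.04651] -0.13 30.07
0.0461 [ 0.53211 -0.04991  0.04622] 1.53 30.43
0.0458 [ 0.53213 -0.04989  0.04582] 1.13 30.77
0.0455 [ 0.53208 -0.04989  0.04548] 1.4 31.12
0.0452 [ 0.53211 -0.04992  0.04521] 1.42 31.48
0.0449 [ 0.53211 -0.0499   0.04491] 1.67 31.82
0.0446 [ 0.53211 -0.04991  0.0446 ] 1.66 32.17
0.0443 [ 0.53212 -0.0499   0.0443 ] 1.39 32.52
0.044 [ 0.53211 -0.0499   0.044  ] 1.8 32.88
0.0437 [ 0.53209 -0.04991  0.04372] 1.93 33.23
0.0434 [ 0.53211 -0.04992  0.04362] 4.87 33.58
```

```bash
cat > turn.py <<'E'
from h import *
import sys,json
def ro(f0):
    F=[];M=[]
    for _ in range(6): r.sleep(.015);F.append(r.current_ft_force()[2]);M.append(r.current_ft_torque()[2])
    return np.mean(F)-f0,np.mean(M)
def yaw():
    w,x,y,z=r.current_tcp_rot();return 2*np.arctan2(y,x)
E
python3 - <<'E'
from turn import *
f0=-.52;Y0=np.radians(98.3)
j=np.array(r.ik([.5321,-.0499,.0433],q(Y0)));j0=j.copy()
r.move_joints(j);print("push",ro(f0),r.current_ee_pos())
s=0
for ds in [.12]*6:
    s+=ds;j[6]=j0[6]-s;r.move_joints(j);F,M=ro(f0)
    print(f"{s:.2f} yaw {Y0-yaw():.3f} z {r.current_ee_pos()[2]:.5f} F {F:.2f} M {M:.3f} t {r.current_time():.2f}")
    if F>9 or F<2 or abs(M)>.35: break
json.dump(dict(j0=j0.tolist(),s=s),open("s.json","w"))
E
```

```text
push (np.float64(5.851820255730045), np.float64(-0.001400731161729533)) [ 0.53210553 -0.04990334  0.04356683]
0.12 yaw 0.117 z 0.04359 F 5.85 M -0.044 t 34.27
0.24 yaw 0.235 z 0.04358 F 5.83 M -0.047 t 34.62
0.36 yaw 0.354 z 0.04359 F 5.62 M -0.062 t 34.98
0.48 yaw 0.474 z 0.04358 F 5.27 M -0.064 t 35.33
0.60 yaw 0.594 z 0.04359 F 5.92 M -0.066 t 35.67
0.72 yaw 0.714 z 0.04360 F 5.81 M -0.058 t 36.02
```

Run:
```python
from turn import *
f0=-.52;Y0=np.radians(98.3);S=json.load(open("s.json"));j0=np.array(S["j0"]);j=j0.copy();s=S["s"]
while s<1.35:
    s+=.03;j[6]=j0[6]-s;r.move_joints(j);F,M=ro(f0)
    print(f"{s:.2f} yaw {Y0-yaw():.3f} z {r.current_ee_pos()[2]:.5f} F {F:.2f} M {M:.3f} t {r.current_time():.2f}")
    if F>9 or F<4 or abs(M)>.15: break
json.dump(dict(j0=j0.tolist(),s=s),open("s.json","w"))
```

```text
0.75 yaw 0.744 z 0.04360 F 5.56 M -0.050 t 36.38
0.78 yaw 0.774 z 0.04360 F 5.76 M -0.053 t 36.73
0.81 yaw 0.804 z 0.04359 F 5.91 M -0.046 t 37.08
0.84 yaw 0.834 z 0.04359 F 5.83 M -0.049 t 37.42
0.87 yaw 0.864 z 0.04358 F 5.57 M -0.052 t 37.77
0.90 yaw 0.894 z 0.04359 F 5.82 M -0.035 t 38.12
0.93 yaw 0.924 z 0.04360 F 5.47 M -0.055 t 38.48
0.96 yaw 0.954 z 0.04357 F 5.49 M -0.043 t 38.83
0.99 yaw 0.984 z 0.04357 F 5.60 M -0.033 t 39.17
1.02 yaw 1.016 z 0.04355 F 5.52 M 0.002 t 39.52
1.05 yaw 1.046 z 0.04349 F 5.55 M 0.015 t 39.88
1.08 yaw 1.077 z 0.04347 F 5.26 M 0.035 t 40.23
1.11 yaw 1.108 z 0.04341 F 5.43 M 0.050 t 40.58
1.14 yaw 1.139 z 0.04335 F 4.92 M 0.073 t 40.92
1.17 yaw 1.169 z 0.04325 F 4.45 M 0.098 t 41.27
1.20 yaw 1.200 z 0.04319 F 3.20 M 0.093 t 41.62
```

Run:
```python
from turn import *
F,M=ro(-.52);print(F,M,yaw());st("before")
r.open_gripper();r.sleep(.4);print(ro(-.52));st("open")
e=r.current_ee_pos();r.servo_line([e[0],e[1],.10],speed=.08);r.sleep(.4);st("up")
p,d,T=snap("fin");W=wz(d,T);C=np.array([.5321,-.0499]);rad=np.hypot(W[...,0]-C[0],W[...,1]-C[1])
for a,b in((0,.014),(.0175,.0215),(.031,.035)):
    m=(rad>a)&(rad<b)&(d>0);print(a,b,m.sum(),np.percentile(W[m][:,2],[10,25,50,75,90]).round(4))
cv2.imwrite("pics/fin_c.png",cv2.resize(p[60:310,120:400],None,fx=2,fy=2))
```

```text
3.331827001758457 0.11518035725248375 0.516127564736406
before [ 0.53205 -0.04949  0.04319] F [0.12 4.13 3.11] Tz 0.141 w 0.4592 t 41.725
(np.float64(0.5271560484658648), np.float64(0.008193013310802128))
open [ 0.53208 -0.04992  0.0433 ] F [ 1.35 -0.42 -0.29] Tz 0.013 w 1.0006 t 43.175
up [ 0.53199 -0.04987  0.09979] F [-0.76  0.62 -1.09] Tz -0.049 w 1.0004 t 44.4333
0 0.014 914 [0.0237 0.0241 0.0246 0.025  0.0254]
0.0175 0.0215 1049 [0.031  0.0316 0.0328 0.0644 0.2098]
0.031 0.035 5743 [0.0387 0.1969 0.2009 0.2151 0.2203]
```

View pics/fin_c.png

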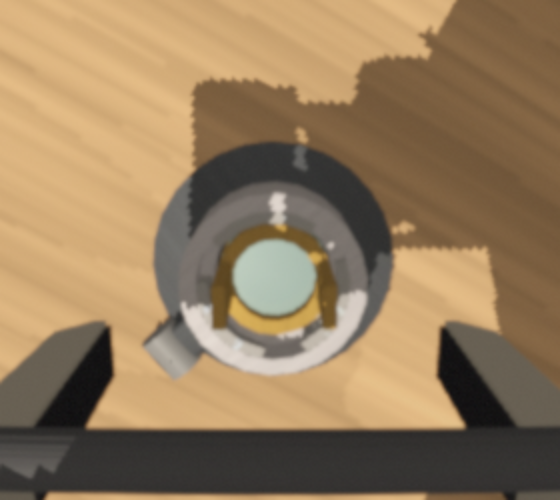

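Run:
```python
from h import *
r.servo_line([.532,-.05,.16],speed=.1);r.sleep(.3);st();print(r.hand_in())
```

```text
[ 0.53174 -0.04997  0.15951] F [-0.13 -0.25  0.28] Tz 0.043 w 1.0005 t 45.5333
the job is handed in; nothing more can be done
None
```

I put the lens in the cell, screwed the ring down onto it, let go and handed the job in at about 46 s. The clamping force was never measured directly. I estimate it at 10–18 N.

- **Lens:** I took the teal lens from the block. While it hovered over the mouth it was about 0.5 mm off the cell's axis, and I corrected that. I let it go about 3 mm below the rim. A depth picture then showed its top at 27.7 mm, lying flat on the seat and centred to within about 0.3 mm.
- **Ring:** I used the one nearest the base, and its pins went into the notches without jamming. Pushing it down with about 5–6 N, I felt the firm cushion about 2.7 mm below first contact.
- **Screwing:** The thread began to take the load at about 1.0 rad. I stopped at 1.20 rad, when the push on the wrist had dropped from 5.8 to about 3.2 N. The turning moment had risen by about 0.15 N m.
- **Last picture:** The ring looked level in the cell, with the lens top about 3 mm lower than when it was first placed.

**Disagreement in the checks:** I stopped about 0.2 rad after the moment first changed, which is more than the "0.05 rad snug" rule. However, the ring went down only about 0.4 mm instead of the 1 mm that much turning should give. My force estimate comes from that 0.4 mm and the moment. I expect it stayed under the 25 N limit, but the upper end is uncertain.

The jar, the cup and the hammer were never approached. I did not re-measure them at the end.

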